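# Set the stitch length on a sole stitcher's feed box

## Task

Set the stitch length: with a fingertip, push the ring's lever round its arc until its pointer stands on the one long mark of the scale, then press the clamp handle beside it fully down and leave it down, with the pointer still on the mark. Nothing is to be lifted: the ring stays down on its seat, and the spools, tools and other loose things stay where they are. Finish clear of everything.

Things in the scene. Friction and masses are not known exactly. Their poses are not given: they have to be found in the camera images.
- feedbox: Fixed grey-green machine box, foot 270 x 350 mm, top 70 mm above the table. Origin: centre of its underside; x points away from its front, y to its left, z up. The ring's upright axis is at (0, 40) mm in this frame, the clamp at the right (-y). A shaft in blocks runs along the back of the top at x = 95 mm, up to 122 mm above the table, with a 72 mm hand wheel at its left end, up to 134 mm.
- scale: Fixed pale metal scale, a sector of about 110 degrees, 68 to 118 mm from the ring's axis, 4 mm thick, on the box's top. Origin: on the ring's axis, 70 mm above the table. Its yaw varies. Seven dark radial marks at 15 degree steps: six are 11 mm long, one is 37 mm long and 5 mm wide. The long mark lies along -x of this frame; from above, four marks are clockwise of it, two anticlockwise.
- long_mark (a point): Point on the long mark's centre line, 96 mm from the ring's axis, on the scale's top face. The pointer tip should stand above it.
- ring (a joint): Angle of the ring (dark steel disc, 110 mm diameter, top 88.5 mm above the table) and its lever, rad, -1.5 to 1.5: 0 when the lever points to -x of the feed box, growing anticlockwise seen from above. Starts at -1.3 to -0.9, clockwise of the long mark. It turns with friction (about 2 N at the post) and stays where it is left. A light spring holds it down; it must not be pulled up.
- pointer (a point): Tip of the lever's pointer, 96 mm from the ring's axis, 79.5 mm above the table. The lever is a flat steel bar on the ring, 13 mm wide, its top 88.5 mm above the table, narrowing to a 5 mm wide tip.
- lever_post (a point): Middle of the upright finger post on the lever, 72 mm from the ring's axis, 110 mm above the table. The post is 12 mm in diameter and ends in a black ball of 18 mm diameter whose top is 132 mm above the table. Push the post sideways, along the arc.
- clamp (a joint): Clamp handle, rad: at 0 its bar reaches from the pivot towards -x of the feed box and 20 degrees up; at 0.785 it is fully down on its stop, 25 degrees below level (ball centre 32 mm below the pivot). Starts at 0 to 0.15. Pressing down on the ball turns it with about 1.5 N; it stays where it is left. It does not really lock the ring.
- clamp_ball (a point): Centre of the black ball, 18 mm in diameter, at the clamp handle's outer end, 75 mm from the pivot. The handle is a bar of 10 mm diameter.
- clamp_pivot (a point): Clamp handle's pivot, 114 mm above the table, axis along the feed box's y, between two steel cheeks 22 mm apart (inner faces) that reach 124 mm above the table.
- bobbin: Loose aluminium bobbin, 32 mm diameter, 26 mm high, standing on the feed box's top near the front right corner. Origin: centre of its underside. Leave alone.
- spool_dark: Loose dark thread spool standing on the table left of the box, 64 mm diameter, 110 mm high. Origin: centre of its underside. Leave alone.
- spool_light: Loose light grey thread spool standing on the table right of the box, 64 mm diameter, 110 mm high. Origin: centre of its underside. Leave alone.
- wax: Loose block of brown thread wax, 60 x 35 x 22 mm, on the table behind the box. Origin: centre of its underside. Leave alone.
- tin: Loose round steel tin of tacks, 64 mm diameter, 55 mm high, on the table behind the box. Origin: centre of its underside. Leave alone.
- hammer: Loose hammer lying on the table, left. Leave alone.
- screwdriver: Loose screwdriver lying on the table, right. Leave alone.

How it is judged (in metres and radians):
On the way, in this order (a step that is already met when the one before it is completed fails the run):
1. the pointer stands on the long mark while the clamp handle is still up (horizontal distance between pointer and long_mark below 0.0065 m and value of joint clamp below 0.35 rad), for 0.3 s.
2. the clamp handle is pressed fully down with the pointer on the mark (horizontal distance between pointer and long_mark below 0.0065 m and value of joint clamp above 0.7 rad), for 0.2 s.
At the end, for the whole second after the job is handed in: The pointer tip stands on the long mark (within 6.5 mm, about 4 degrees), at rest, and the clamp handle is down (at least 0.70 of its 0.785 rad) (all of step 2 and velocity of joint ring between -0.05 and 0.05 rad/s); the robot touches nothing.
It fails at once if the ring is pulled up off its seat (more than 6 mm) (height (world z) of lever_post above 0.116 m).
It fails at once if a loose thing (spool, bobbin, wax, tin, hammer, screwdriver) is moved more than 20 mm or lifted (distance of any of spool_dark, spool_light, bobbin, wax, tin, hammer, screwdriver from where it was at the start of the episode above 0.02 m).
It also fails if it takes over 45 s, if anything falls off the work surface, if the arm or the gripper's body presses on something with over 40 N, if the wrist force passes 120 N, or if a joint passes its speed limit or range.

## Robot

A 6-joint arm with a two-finger parallel gripper is mounted at the origin on the work surface. World frame = base frame: x ahead of the robot, y to its left, z up, the work surface at z = 0. Lengths are in m, angles in degrees, forces in N, time in s.
With the tool pointing down it reaches from about 0.425 to 0.925 m from the base axis. Payload 12.5 kg.
Tool frame: the origin (TCP) lies at the very end of the fingers, on their centre line; the grasp point (between the pads) lies manip.grip_depth behind it (manip.grip_depth is the distance from the TCP to the grasp point, in m); z points along the fingers, y is the line along which they close (so a half turn about z gives the same grasp; the last joint's range is limited). The gripper opens to 85 mm and grips with 20 to 120 N. Pads are 22 mm wide; open, the fingers measure 114 mm over their backs; the gripper's body (76 mm by 85 mm) begins 54 mm behind the grasp point. The pads swing forward as they close: fully open they stand 13 mm farther back than shut.
Start: joints at [-69.649, 28.126, 89.318, -0, 62.55, -6.05], TCP at [0.278, -0.56, 0.231] pointing down, gripper open.
Joint ranges: [-177.58, 177.58], [-47.91, 125.51], [2.72, 160], [-65.01, 245.01], [3.68, 167.84], [-153.87, 153.87]. Speed limits (degrees/s): [127.2, 127.2, 159.86, 180, 180, 180].

## Interface

Orientations are given as a 3x3 rotation matrix whose columns are the frame's x, y, z axes.
In Python, from rig import manip gives the robot as it stands. Calls block until the motion is done:
- manip.movep(position, orientation): joint-space move of the TCP to a pose.
- manip.line_to(position, rotation=None, max_speed=0.15, until_force=None): straight line of the TCP; rotation=None keeps the orientation; max_speed is the mean speed in m/s. With until_force (N) it stops when the force on the tool has changed by that much, and returns True; else False.
- manip.move_j(angles): joint-space move.
- manip.command_gripper(opening, force=None): finger opening in m; force is the grip in N (None keeps the last); returns when the fingers have stopped.
- manip.sleep(seconds).
- manip.solve_ik(position, orientation): joint angles nearest the present ones, or None.
- manip.state(): the state.
- manip.grab_frame(name): name is "scene" or "top"; returns the picture (420x560x3 uint8, blue, green, red); there is no depth.
- manip.get_calibration(name): a dict with "fov_y" (degrees; the focal length in pixels is half the picture's height over the tangent of half this angle, whatever the lens; pixels are square), "cx", "cy" (the principal point, pixels), "R" (3x3) and "t" (3): a world point X has camera coordinates R X + t. Camera axes: x right, y down, z forward; pixel columns grow to the right and rows downward; lengths in m; the calibration is good to about 2 mm. A picture is of the moment at which its call begins. get_calibration takes no time and is no camera call.
A pose or a line that the arm cannot do raises manip.IKError and nothing moves.
- manip.sign_off(): hands the job in; it is judged then, once.
The state is a dict: "clock": time; "joint_pos": joint angles; "qvel": joint speeds; "tau": joint torques, N m; "tcp_pos": TCP position; "eef_rot": TCP orientation; "wrist_force": force on the tool from outside, world axes, zero at the start; "torque": the same for the moment, N m; "finger_gap": finger opening in m; "gripper_force": force on a finger pad.
Only numpy, scipy, OpenCV 4.12 (cv2) and the standard library are available. Lean on these libraries where they do the work, as an engineer would, in place of code of your own. Each camera call takes 0.05 s, during which the arm holds its last target. There are 200 camera calls.

## Working session

There is one attempt and no reset: what is moved stays moved. The work goes in short steps, each a Python script; the robot and the scene stay as the last script left them, time stands still between calls to the robot, and variables do not carry over. Pictures are saved under pics/ and viewed, at most 10 in all, crops included, and the job is handed in when it is done.

```bash
mkdir -p pics; python3 - <<'E'
from rig import manip
import cv2
for n in("scene","top"):
    f=manip.grab_frame(n); cv2.imwrite(f"pics/{n}0.png",f)
    print(n,manip.get_calibration(n))
print(manip.grip_depth, manip.state()["clock"])
E
```

```text
scene {'fov_y': 57.1614109178354, 'cx': 282.27511412262186, 'cy': 211.37187205188022, 'R': array([[ 0.87439042,  0.48515502, -0.0081246 ],
       [ 0.33795059, -0.62092953, -0.70727358],
       [-0.34818213,  0.61568752, -0.70689326]]), 't': array([-0.55937457, -0.104681  ,  1.28186841])}
top {'fov_y': 46.25508076471471, 'cx': 280.43278857841204, 'cy': 213.9116948208747, 'R': array([[ 0.08904022, -0.99601007, -0.00598237],
       [-0.97588944, -0.08603668, -0.20059283],
       [ 0.19927778,  0.02369896, -0.97965643]]), 't': array([0.00542123, 0.64115699, 1.48117473])}
0.0187 0.1
```

View pics/top0.png

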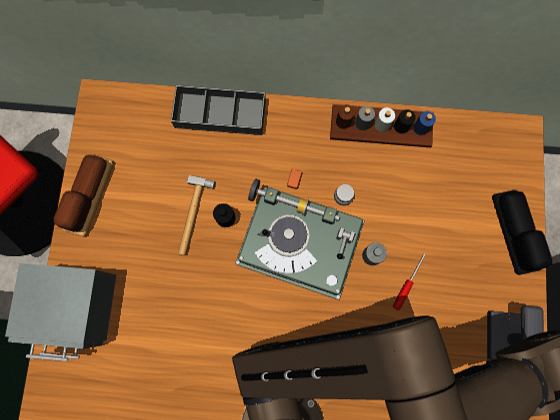

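View pics/scene0.png

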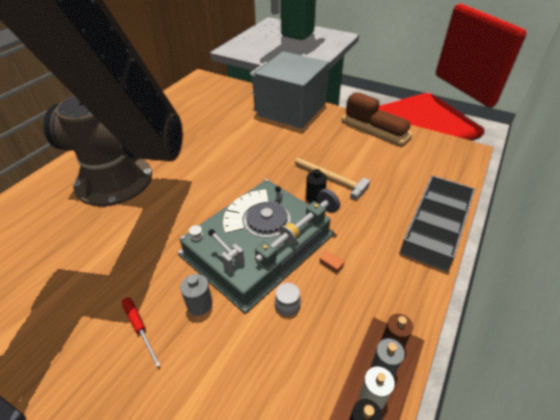

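The overview shows the box near top-view (300,243), with the ring at (289,234), the lever ball at about (265,233) and the clamp ball at about (340,257). I need enlarged crops.

```bash
python3 - <<'E'
import cv2
a=cv2.imread("pics/top0.png")[170:305,225:395]; b=cv2.imread("pics/scene0.png")[160:310,165:345]
cv2.imwrite("pics/c1.png",cv2.resize(a,None,fx=4.4,fy=4.4,interpolation=cv2.INTER_CUBIC))
cv2.imwrite("pics/c2.png",cv2.resize(b,None,fx=4,fy=4,interpolation=cv2.INTER_CUBIC))
E
```

```text
(no output)
```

View pics/c1.png

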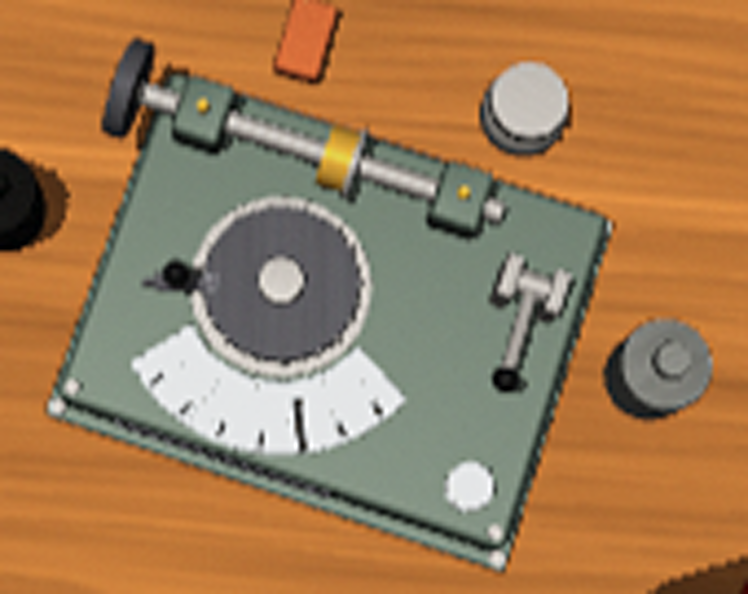

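View pics/c2.png

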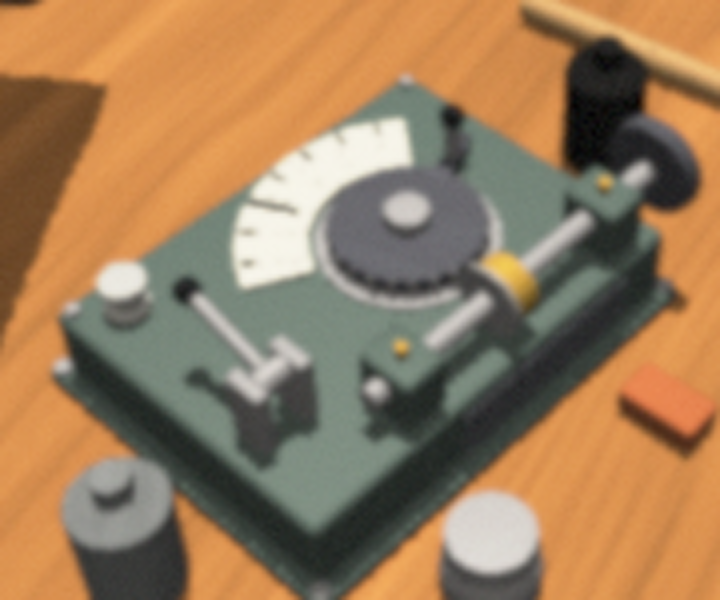

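c1 shows the ring hub at (281,280), the lever ball at (177,273), the pointer tip at about (145,281) and the long mark from (298,400) to (303,450). The clamp ball is at (507,380) and the cheeks are around (535,283). c2 shows the same parts: lever ball (452,116), clamp ball (187,291), long mark (247,200)-(297,211). I'll fit one model to both views.

```bash
cat > fit.py <<'E'
import numpy as np
from scipy.optimize import least_squares
from rig import manip
C={n:manip.get_calibration(n) for n in("top","scene")}
def proj(n,X):
    c=C[n]; p=c["R"]@X+c["t"]; f=210/np.tan(np.radians(c["fov_y"]/2))
    return np.array([c["cx"]+f*p[0]/p[2],c["cy"]+f*p[1]/p[2]])
def pix(n,u,v): return np.array([225+u/4.4,170+v/4.4]) if n=="top" else np.array([165+u/4,160+v/4])
def model(q):
    x,y,w,sy,th,cl,px,py,hx,hy,zh=q[:11]
    def P(a,b,z): return np.array([x+a*np.cos(w)-b*np.sin(w),y+a*np.sin(w)+b*np.cos(w),z])
    def pol(r,t,z): return P(-r*np.cos(t),.04-r*np.sin(t),z)
    e=np.radians(20)-cl
    return dict(hub=P(0,.04,zh),lball=pol(.072,th,.123),tip=pol(.0985,th,.0795),post=pol(.072,th,.110),
      m0=pol(.0785,sy,.074),m1=pol(.1155,sy,.074),mark=pol(.096,sy,.074),base=P(0,.04,.074),
      a1=pol(.112,sy-np.pi/3,.074),a2=pol(.112,sy+np.pi/6,.074),
      cball=P(px-.075*np.cos(e),py,.114+.075*np.sin(e)),piv=P(px,py,.114),
      fl=P(-hx,hy,.07),fr=P(-hx,-hy,.07),br=P(hx,-hy,.07),axis=P(0,.04,.07))
O=[("top","hub",281,280),("top","base",281,287),("top","lball",177,273),("top","tip",145,281),("top","m0",298,400),("top","m1",303,450),
("top","a1",158,378),("top","a2",377,408),("top","cball",507,380),("top","piv",534,286),("top","fl",68,392),("top","fr",510,540),("top","br",609,222),
("scene","hub",405,208),("scene","lball",452,116),("scene","m0",297,211),("scene","m1",247,200),("scene","cball",187,291),("scene","piv",267,372),
("scene","fr",68,312),("scene","br",317,530),("scene","fl",405,80)]
def res(q):
    m=model(q); return np.concatenate([proj(n,m[k])-pix(n,u,v) for n,k,u,v in O])
def fit():
    return least_squares(res,[.65,0,-.3,.3,-1.1,.05,.03,-.11,.13,.17,.095],loss="soft_l1")
E
python3 - <<'E'
from fit import *
s=fit(); np.set_printoptions(precision=4,suppress=True)
print(s.x); np.savetxt("q.txt",s.x)
for o,r in zip(O,res(s.x).reshape(-1,2)): print(o[:2],r.round(2))
for k,v in model(s.x).items(): print(k,v)
E
```

```text
[ 0.565  -0.0103 -0.2334  0.4425 -1.2626  0.0787  0.0478 -0.1237  0.1197
  0.1606  0.0984]
('top', 'hub') [ 0.58 -0.52]
('top', 'base') [ 0.48 -0.83]
('top', 'lball') [ 0.33 -0.57]
('top', 'tip') [-0.47 -0.17]
('top', 'm0') [-0.23 -1.41]
('top', 'm1') [ 0.15 -0.76]
('top', 'a1') [-0.65  0.13]
('top', 'a2') [0.72 0.56]
('top', 'cball') [-0.51 -0.09]
('top', 'piv') [-0.33 -0.62]
('top', 'fl') [-0.54 -0.29]
('top', 'fr') [-1.13 -0.48]
('top', 'br') [-1.09 -1.69]
('scene', 'hub') [-0.52  0.13]
('scene', 'lball') [-0.93 -0.12]
('scene', 'm0') [-0.11 -0.13]
('scene', 'm1') [-0.02 -0.07]
('scene', 'cball') [-1.03 -0.14]
('scene', 'piv') [0.   0.53]
('scene', 'fr') [-2.52  0.68]
('scene', 'br') [-1.42 -1.23]
('scene', 'fl') [-0.77 -0.87]
hub [0.5742 0.0286 0.0984]
lball [0.5688 0.1004 0.123 ]
tip [0.5669 0.1268 0.0795]
post [0.5688 0.1004 0.11  ]
m0 [0.4974 0.0123 0.074 ]
m1 [0.4612 0.0046 0.074 ]
mark [0.4803 0.0087 0.074 ]
base [0.5742 0.0286 0.074 ]
a1 [0.4993 0.1119 0.074 ]
a2 [ 0.4909 -0.0463  0.074 ]
cball [ 0.5125 -0.125   0.134 ]
piv [ 0.5828 -0.1417  0.114 ]
fl [0.4857 0.1737 0.07  ]
fr [ 0.4114 -0.1389  0.07  ]
br [ 0.6442 -0.1943  0.07  ]
axis [0.5742 0.0286 0.07  ]
```

Residuals are about 1 px (around 3 mm), and the sizes and start ranges all agree: ring -1.26, clamp 0.08. The ring should end at 0.4425. I'll push with shut fingers, stop slightly short, back off and look.

```bash
cat > h.py <<'E'
import numpy as np, cv2
from rig import manip
from fit import model
q=np.loadtxt("q.txt"); M=model(q); w=q[2]; ax=M["axis"]
Rw=np.array([[np.cos(w),-np.sin(w),0],[np.sin(w),np.cos(w),0],[0,0,1]])
def pose(t,d,z=.100,flip=-1):
    """TCP d behind (clockwise of) the post when the lever is at t."""
    r=Rw@[-np.cos(t),-np.sin(t),0]; g=Rw@[np.sin(t),-np.cos(t),0]
    p=ax+.072*r-d*g; p[2]=z; X=flip*g; Z=np.array([0,0,-1.])
    return p,np.column_stack([X,np.cross(Z,X),Z])
E
python3 - <<'E'
from h import *
for f in(1,-1):
    for t in(-1.26,-.4,.44):
        p,R=pose(t,.03,flip=f); j=manip.solve_ik(p,R); print(f,t,p.round(3),None if j is None else np.round(j,1))
E
```

```text
1 -1.26 [0.599 0.103 0.1  ] [  3.5  35.5  99.   -0.   45.5 -90.9]
1 -0.4 [0.534 0.095 0.1  ] [   3.2   31.5  108.4   -0.    40.1 -140.6]
1 0.44 [0.498 0.043 0.1  ] None
-1 -1.26 [0.599 0.103 0.1  ] [ 3.5 35.5 99.  -0.  45.5 89.1]
-1 -0.4 [0.534 0.095 0.1  ] [  3.2  31.5 108.4  -0.   40.1  39.4]
-1 0.44 [0.498 0.043 0.1  ] [ -2.6  28.9 114.3  -0.   36.7 -14.5]
```

```bash
python3 - <<'E'
from h import *
t0=q[4]; tg=q[3]-.05
j0=manip.state()["joint_pos"]
manip.command_gripper(0.0)
p,R=pose(t0,.04,.22); manip.movep(p,R)
p,R=pose(t0,.04,.10); print("down hit",manip.line_to(p,R,.12,until_force=8))
for t in np.linspace(t0,tg,11):
    p,R=pose(t,.020); manip.line_to(p,R,.06)
    print(round(t,2),manip.state()["wrist_force"].round(1))
p,R=pose(tg,.04); manip.line_to(p,R,.1)
p,R=pose(tg,.04,.2); manip.line_to(p,R,.15)
manip.move_j(j0)
a=manip.grab_frame("top");b=manip.grab_frame("scene");cv2.imwrite("pics/top1.png",a);cv2.imwrite("pics/scene1.png",b)
A=cv2.resize(a[220:280,250:330],None,fx=5,fy=5,interpolation=cv2.INTER_CUBIC)
B=cv2.resize(b[180:240,205:285],None,fx=5,fy=5,interpolation=cv2.INTER_CUBIC)
cv2.imwrite("pics/d1.png",np.hstack([A,B]));print(manip.state()["clock"])
E
```

```text
down hit False
-1.26 [0.7 0.3 0.4]
-1.1 [ 0.4 -0.4 -0.9]
-0.93 [ 0.3 -0.3 -0. ]
-0.77 [0.5 0.2 0.7]
-0.6 [-0.6 -0.4 -0.1]
-0.44 [-0.1 -0.  -0.6]
-0.27 [ 0.1 -0.8  0.5]
-0.1 [-0.1 -0.3  0.2]
0.06 [-0.6  0.1  0.1]
0.23 [-0.4 -0.5  1.1]
0.39 [ 0.3 -0.6  0.3]
12.3
```

View pics/d1.png

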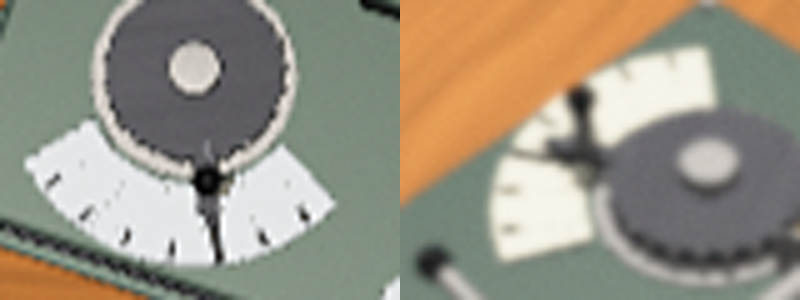

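The pointer stands almost on the long mark: the ball is at crop (206,179) and the mark's outer end at (219,260). I'll refine both angles numerically with sub-pixel measurements.

```bash
python3 - <<'E'
from fit import *
import cv2
q=np.loadtxt("q.txt")
def ball(f,u,v):
    g=cv2.cvtColor(cv2.imread(f),cv2.COLOR_BGR2GRAY).astype(float); r=4;u0,v0=round(u),round(v)
    s=np.clip(60-g[v0-r:v0+r+1,u0-r:u0+r+1],0,None); y,x=np.mgrid[-r:r+1,-r:r+1]
    return np.array([u0+(s*x).sum()/s.sum(),v0+(s*y).sum()/s.sum()])
B0={"top":ball("pics/top0.png",265.2,232),"scene":ball("pics/scene0.png",278,189)}
B1={"top":ball("pics/top1.png",291.2,255.8),"scene":ball("pics/scene1.png",241.2,199.6)}
def at(k,i,v): p=q.copy(); p[i]=v; return model(p)[k]
for n in B0:
    bias=proj(n,model(q)["lball"])-B0[n]
    ts=np.linspace(.2,.6,401); e=[np.linalg.norm(proj(n,at("lball",4,t))-B1[n]) for t in ts]; 
    c=[np.linalg.norm(proj(n,at("lball",4,t))-B1[n]-bias) for t in ts]
    print(n,B0[n],B1[n],bias,"th raw",ts[np.argmin(e)],min(e),"th debiased",ts[np.argmin(c)],min(c))
    # visible marks: dark minima along arc at r=.111 in frame 0 -> scale yaw
    g=cv2.cvtColor(cv2.imread(f"pics/{n}0.png"),cv2.COLOR_BGR2GRAY).astype(np.float32)
    S=np.linspace(-1.0,1.2,881); rows=[]
    for r in(.108,.110,.112):
        pts=[]
        for t in S:
            a=model(q); p=q.copy();p[3]=t; m=model(p); pts.append(proj(n,m["base"]+(m["mark"]-m["base"])*r/.096))
        pts=np.array(pts,np.float32); rows.append(cv2.remap(g,pts[:,:1],pts[:,1:],cv2.INTER_LINEAR)[:,0])
    pr=np.mean(rows,0)
    mn=[(round(S[i],3),int(pr[i])) for i in range(12,869) if pr[i]==pr[i-12:i+13].min() and pr[i]<pr[max(0,i-40):i+41].max()-25]
    print(mn)
E
```

```text
top [265.25119781 232.48939083] [290.97545455 255.76727273] [ 0.30687108 -1.01701817] th raw 0.378 0.10585556386663157 th debiased 0.394 0.889633502798051
[(np.float64(-0.845), 139), (np.float64(-0.615), 119), (np.float64(-0.355), 135), (np.float64(-0.093), 97), (np.float64(0.17), 79), (np.float64(0.423), 41), (np.float64(0.685), 87), (np.float64(0.953), 89)]
scene [277.51267606 189.27323944] [240.5408805  200.10062893] [-0.43876537 -0.39631726] th raw 0.42200000000000004 0.610078822203895 th debiased 0.41600000000000004 0.03023639608038854
[(np.float64(-0.88), 125), (np.float64(-0.612), 211), (np.float64(-0.355), 206), (np.float64(-0.088), 198), (np.float64(0.18), 200), (np.float64(0.435), 161), (np.float64(0.715), 201), (np.float64(0.96), 196)]
```

The mark is at 0.432 and the lever at about 0.40. I'll nudge it by 0.03 rad, then press the clamp with a force stop.

```bash
python3 - <<'E'
from h import *
j0=manip.state()["joint_pos"]
tg=.425
p,R=pose(tg,.045,.2); manip.movep(p,R)
p,R=pose(tg,.045); print("hit",manip.line_to(p,R,.12,until_force=8))
p,R=pose(tg,.020); manip.line_to(p,R,.04); manip.sleep(.3)
p,R=pose(tg,.045); manip.line_to(p,R,.1)
p,R=pose(tg,.045,.2); manip.line_to(p,R,.15)
manip.sleep(.2)
_,R=pose(0,.02); b=M["piv"]+Rw@[-.079,0,0]
print(b)
b[2]=.2; manip.movep(b,R)
b[2]=.080; print("stop",manip.line_to(b,R,.04,until_force=15),manip.state()["tcp_pos"],manip.state()["wrist_force"])
b[2]=.22; manip.line_to(b,R,.15)
manip.move_j(j0)
a=manip.grab_frame("top");c=manip.grab_frame("scene");cv2.imwrite("pics/top2.png",a);cv2.imwrite("pics/scene2.png",c)
A=cv2.resize(a[190:290,240:360],None,fx=3.3,fy=3.3,interpolation=cv2.INTER_CUBIC)
B=cv2.resize(c[180:280,200:320],None,fx=3.3,fy=3.3,interpolation=cv2.INTER_CUBIC)
cv2.imwrite("pics/d2.png",np.hstack([A,B]));print(manip.state()["clock"])
E
```

```text
hit False
[ 0.50598251 -0.12341878  0.114     ]
stop True [ 0.50485479 -0.12307604  0.08536866] [-4.46486362  0.70326796  8.54414586]
24.3667
```

View pics/d2.png

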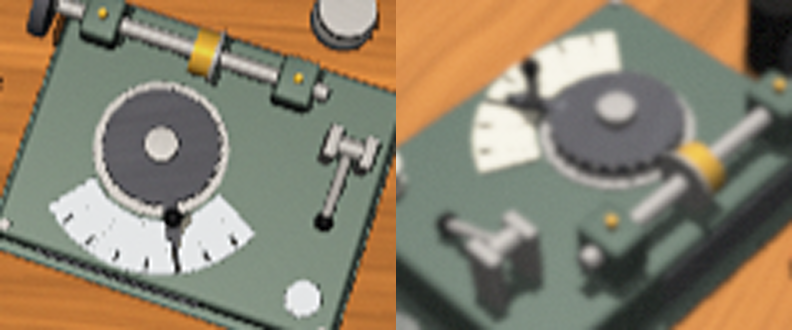

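The clamp handle is visibly lower, with its ball at top (338,257) and scene (216,248). The pointer overlies the mark. I'll compute both angles.

```bash
python3 - <<'E'
from fit import *
import cv2
q=np.loadtxt("q.txt")
def ball(f,u,v):
    g=cv2.cvtColor(cv2.imread(f),cv2.COLOR_BGR2GRAY).astype(float); r=4;u0,v0=round(u),round(v)
    s=np.clip(60-g[v0-r:v0+r+1,u0-r:u0+r+1],0,None); y,x=np.mgrid[-r:r+1,-r:r+1]
    return np.array([u0+(s*x).sum()/s.sum(),v0+(s*y).sum()/s.sum()])
G={"cball":(5,{"top":(340.2,256.4),"scene":(211.8,232.8)},{"top":(337.9,257.3),"scene":(216,247.9)},np.linspace(0,1,501)),
"lball":(4,{"top":(265.2,232),"scene":(278,189)},{"top":(292,256),"scene":(240.5,200)},np.linspace(.2,.7,501))}
for k,(i,a,b,ts) in G.items():
  for n in a:
    bias=proj(n,model(q)[k])-ball(f"pics/{n}0.png",*a[n]); m=ball(f"pics/{n}2.png",*b[n])
    E=[]
    for B in (0,bias):
        e=[]
        for t in ts:
            p=q.copy();p[i]=t; e.append(np.linalg.norm(proj(n,model(p)[k])-m-B))
        E.append((ts[np.argmin(e)].round(3),min(e).round(2)))
    print(k,n,m,bias.round(2),E)
E
```

```text
cball top [337.74370709 257.18649886] [0.14 0.33] [(np.float64(0.742), np.float64(0.47)), (np.float64(0.688), np.float64(0.33))]
cball scene [214.2519685  249.40944882] [0.07 0.59] [(np.float64(0.848), np.float64(1.39)), (np.float64(0.868), np.float64(1.61))]
lball top [291.94563107 255.67864078] [ 0.31 -1.02] [(np.float64(0.418), np.float64(0.09)), (np.float64(0.435), np.float64(0.89))]
lball scene [240.15463918 200.60309278] [-0.44 -0.4 ] [(np.float64(0.454), np.float64(0.52)), (np.float64(0.447), np.float64(0.05))]
```

The lever is at about 0.44, on the mark. The clamp reading is ambiguous (0.69-0.85), and the earlier stop at z=0.085 suggests the fingertip slid past the ball's outer side. I'll press again, centred on the ball. Fully down should stop near z≈0.091.

```bash
python3 - <<'E'
from h import *
j0=manip.state()["joint_pos"]
_,R=pose(0,.02); b=M["piv"]+Rw@[-.072,0,0]
b[2]=.16; manip.movep(b,R)
b[2]=.11; manip.line_to(b,R,.08,until_force=15)
b[2]=.080; print("stop",manip.line_to(b,R,.03,until_force=20),manip.state()["tcp_pos"],manip.state()["wrist_force"])
b[2]=.22; manip.line_to(b,R,.15)
manip.move_j(j0)
c=manip.grab_frame("scene");a=manip.grab_frame("top");cv2.imwrite("pics/scene3.png",c)
A=cv2.resize(a[190:290,240:360],None,fx=3.3,fy=3.3,interpolation=cv2.INTER_CUBIC)
B=cv2.resize(c[180:280,200:320],None,fx=3.3,fy=3.3,interpolation=cv2.INTER_CUBIC)
cv2.imwrite("pics/d3.png",np.hstack([A,B]));print(manip.state()["clock"])
E
```

```text
stop True [ 0.51326948 -0.12518626  0.08972686] [-4.86101328  1.69237373 20.93265045]
30.575
```

View pics/d3.png

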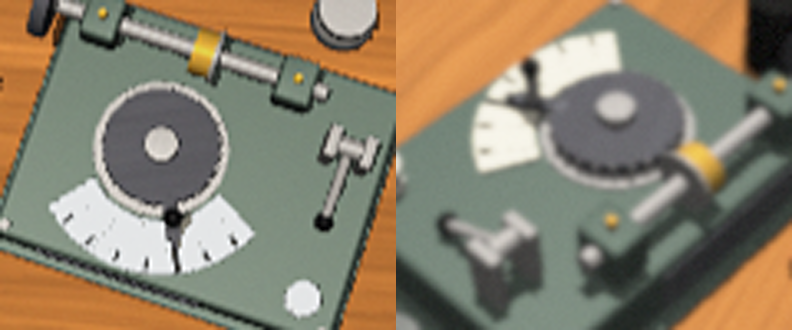

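The second press stopped hard at z=0.0897 with 21 N, which matches the fully-down stop. The pictures haven't changed: ball at (323,222), and the pointer tip on the mark at (177,268). The arm is clear, so I'm handing in.

```bash
python3 -c "
from rig import manip
print(manip.sign_off())"
```

```text
the job is handed in; nothing more can be done
None
```

The job is handed in, with no verdict returned: by my measurements the pointer is on the long mark (lever about 0.44 rad, mark 0.43 rad), the clamp handle is down on its stop, and the arm is clear at about 31 s.

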